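# Brake the idling sample carousel and lock it with its pin

## Task

The bare metal turntable of the sample carousel is still idling round. Take the locking pin out of its stand, put it down through the slot of the fixed guide and lean its tip lightly on the turning disc to slow it until the disc's hole comes to rest under the slot, then lower the pin through the hole until its collar sits flat on the guide, and leave it there. Keep hold of the pin until it is home, be gentle (neither the pin nor the robot may press on the carousel with more than 25 N), and do not disturb the bottles and the dish nearby.

Things in the scene. Friction and masses are not known exactly. Their poses are not given: they have to be found in the camera images.
- carousel: fixed sample carousel: round grey base plate (98 mm radius), black column, turntable on top. Origin on the turntable's axis at the work surface. On its own -x side a post (up to 116 mm from the axis, 36 mm wide) carries an aluminium guide block that overhangs the disc, 52 to 116 mm from the axis, 44 mm wide along y, underside 80 mm, top 104 mm above the work surface; it holds the slot
- slot (a point): centre of the mouth of the fixed slot in the guide's top face, 72 mm from the axis along the carousel's -x, 104 mm above the work surface. The slot goes straight down through the 24 mm thick guide, 16 mm long along the carousel's x (radial), 12 mm wide along its y, hardly bevelled. The guide's underside is 8 mm above the disc
- turntable (a joint): angle of the disc in rad, counter-clockwise from above, counted on over full turns; the hole is under the slot at 0 and every multiple of 2 pi. A slip clutch drives it all the time with about 0.12 N m (1.7 N at the hole's radius): left alone it idles at about 1 rad/s; a press of about 3 to 6 N of the pin stops it, let go it gathers speed again within about 0.2 s. No end stop
- wheel_hole (a point): centre of the disc's only hole, at its upper face (72 mm above the work surface), 72 mm from the axis; turns with the disc. It goes right through the 14 mm thick disc, 18 mm long radially, 15 mm wide; nothing for 46 mm below. The disc is bare metal, 95 mm radius, 2.4 kg, flat where the pin rides; eight white cups 10 mm high stand within 43 mm of its axis round a 16 mm high black hub
- lock_pin: loose 80 g locking pin, upright in its stand; origin at the centre of its lower tip, z along it. Steel shank 10 mm across, 52 mm long, tip chamfered 2 mm; then a collar 22 mm across (52 to 56 mm above the tip); then a black round grip 18 mm across (56 to 92 mm above the tip). Home, the collar lies on the guide's top, so the tip is 52 mm below point slot, 20 mm below the disc's face
- pin_stand: fixed grey block 50 x 50 x 56 mm with a 14 mm square hole in which the pin stands, its collar on the block's top, its tip 4 mm above the work surface; origin at the centre of its underside
- reagent: bystander: small white bottle with blue cap, 43 mm wide, 95 mm high; origin at the centre of its underside
- dropper: bystander: small brown dropper bottle, 33 mm wide, 88 mm high; origin at the centre of its underside
- petri: bystander: clear dish, 60 mm wide, 14 mm high; origin at the centre of its underside

How it is judged:
By the outcome, as a careful person would: the job done as asked, in the order asked, and still so for the second after the job is handed in, with the robot touching nothing.
It also fails if it takes over 72 s, if anything falls off the work surface, if the arm or the gripper's body presses on something with over 40 N, if the wrist force passes 120 N, or if a joint passes its speed limit or range.

## Robot

A 6-joint arm with a two-finger parallel gripper is mounted at the origin on a cart in front of the work surface, level with it; the furniture and walls round the work are solid. World frame = base frame: x ahead of the robot, y to its left, z up, the work surface at z = 0. Lengths are in m, angles in rad, forces in N, time in s.
With the tool pointing down it reaches from about 0.25 to 0.85 m from the base axis. Payload 12.5 kg.
Tool frame: the origin (TCP) lies midway between the tips of the shut fingers; the grasp point (between the pads) lies bot.hold_point_z behind it (bot.hold_point_z is the distance from the TCP to the grasp point, in m); x points along the fingers, z is the direction in which the jaws open and shut, and the axes are right-handed (so a half turn about x gives the same grasp; the last joint's range is limited). The gripper opens to 93 mm and grips with 3 to 60 N. Pads are 15 mm wide; open, the fingers measure 128 mm over their backs; the gripper's body (75 mm by 188 mm) begins 65 mm behind the grasp point.
Start: joints at [-1.233, 0.351, 1.652, -0, 1.139, -0.085], TCP at [0.226, -0.502, 0.219] pointing down, gripper open.
Joint ranges: [-2.75, 2.75], [-0.79, 2.1], [0.01, 2.65], [-1.57, 4.71], [0.07, 3.14], [-2.87, 2.87]. Speed limits (rad/s): [2.22, 2.22, 2.79, 3.14, 3.14, 3.14].

## Interface

Orientations are given as a 3x3 rotation matrix whose columns are the frame's x, y, z axes.
In Python, from rig import sensors, eyes, workorder, bot gives the robot as it stands. The module is installed in compiled form; this text tells all that it offers.
- The arm moves only by the shell command python3 -m creep 'ROWS' [FORCE]. ROWS is JSON, a list of rows, each a list of 7 numbers: the opening in per cent of the stroke, from 0 (shut) to 100 (fully open), then the shift along the tool's x, y, z in m, then the turn, a rotation vector about the tool's x, y, z in rad. In form: [[claw, tx, ty, tz, ax, ay, az], ...]. A call has 1 to 12 rows; each row is the pose to reach, as a shift and turn from the pose commanded when the call began, along the tool's axes at that moment; what a row does not reach only later rows make up. A row lasts 1/12 s, in which the tool goes at most 41.7 mm and 7.16 degrees, less where a joint would pass 70% of its speed; a pose out of reach is approached as far as the arm can. A call with a gripper value outside its range is refused whole. The fingers move at their own pace and stop on an object; FORCE is the grip in N (left out, the last holds). Time passes only in rows, so rows that repeat a pose let the fingers close. It gives the time, the measured TCP pose, the force and the opening at its end, in the units of the state.
- sensors.sense(): the state, without advancing time (a new reading comes with each control period).
- eyes.read_camera(name): name is "scene" or "top" or "wrist"; returns a dict with "frame" (480x640x3 uint8, blue, green, red), "range_z" (480x640 float32, m along the optical axis (not along the pixel's ray), 0 where there is no reading), "fx", "fy", "cx", "cy" (pixels), "world_from_camera" (4x4, takes a point from camera to world coordinates). Camera axes: x right, y up, looking along -z (the intrinsics and any distortion apply to the point x, -y, -z); pixel columns grow to the right and rows downward; lengths in m; the calibration is good to about 2 mm. The wrist camera is an equidistant fisheye: a pixel r from the principal point sees the ray r / f radians off the axis. A picture is of the moment at which its call begins.
- workorder.job_done(): hands the job in, once; it reports no verdict.
The state is a dict: "time_s": time; "qpos": joint angles; "qd": joint speeds; "tau": joint torques, N m; "eef_pos": TCP position; "tool_rot": TCP orientation; "ft_force": force on the tool from outside, world axes, zero at the start; "moment": the same for the moment, N m; "finger_gap": opening from 0.0 (shut) to 1.0 (fully open).
Only numpy, scipy, OpenCV 4.12 (cv2) and the standard library are available. Lean on these libraries where they do the work, as an engineer would, in place of code of your own. Each camera call takes 0.05 s, during which the arm holds its last target. There are 200 camera calls.

## Working session

There is one attempt and no reset: what is moved stays moved. The work goes in short steps, Python scripts to look and compute and a shell command to move; the robot and the scene stay as the last step left them, time stands still between calls to the robot, and variables do not carry over. Pictures are saved under pics/ and viewed, about 8 in all and at most 12, crops included, and the job is handed in when it is done.

```bash
mkdir -p pics; python3 - <<'E'
from rig import sensors, eyes, bot
import cv2,numpy as np
s=sensors.sense();print({k:np.round(v,3).tolist() for k,v in s.items()},bot.hold_point_z)
ims=[]
for n in("scene","top"):
    c=eyes.read_camera(n);np.savez(n+".npz",**c);print(n,c["fx"],c["fy"],c["cx"],c["cy"],np.round(c["world_from_camera"],3).tolist())
    cv2.imwrite(f"pics/{n}1.png",c["frame"])
E
```

```text
{'time_s': 0.0, 'qpos': [-1.233, 0.351, 1.652, 0.0, 1.139, -0.085], 'qd': [0.001, -0.0, 0.0, 0.0, -0.0, -0.001], 'tau': [0.001, -49.732, -28.525, 0.07, 0.026, -0.0], 'eef_pos': [0.226, -0.501, 0.218], 'tool_rot': [[-0.0, 0.912, 0.41], [0.001, 0.41, -0.912], [-1.0, 0.0, -0.001]], 'ft_force': [0.452, 1.323, -0.233], 'moment': [0.036, -0.001, 0.004], 'finger_gap': 0.998} 0.0188
scene 558.0232042036213 558.0232042036213 325.54061565824185 234.38760659029217 [[-0.775, 0.392, -0.495, -0.084], [-0.632, -0.473, 0.614, 0.868], [0.006, 0.789, 0.615, 0.834], [0.0, 0.0, 0.0, 1.0]]
top 526.8040976119631 526.8040976119631 317.6768549945069 241.10589502659394 [[-0.044, 0.974, -0.222, 0.249], [-0.999, -0.044, 0.006, 0.107], [-0.004, 0.222, 0.975, 1.332], [0.0, 0.0, 0.0, 1.0]]
```

View pics/top1.png

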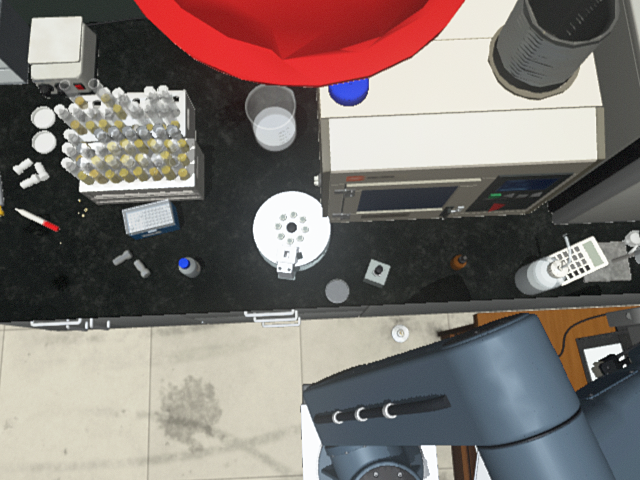

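View pics/scene1.png

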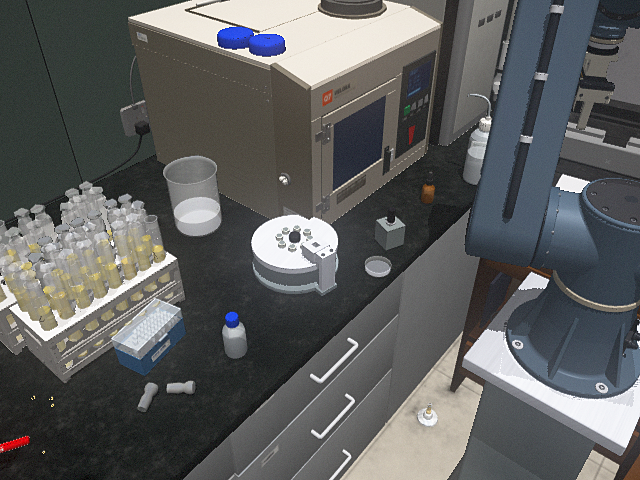

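Top view: carousel disc centre at about (291,228), guide block (287,262), stand with pin (377,271), petri (337,291), dropper (459,262), reagent (188,266). The scene view agrees: disc (295,245), guide (320,255), stand (390,232).

```bash
cat > h.py <<'E'
import numpy as np,cv2
def ray(c,u,v):
    T=c["world_from_camera"];d=np.array([(u-c["cx"])/c["fx"],-(v-c["cy"])/c["fy"],-1.0])
    return T[:3,3],T[:3,:3]@d
def plane(c,u,v,z):
    o,d=ray(c,u,v);return o+d*(z-o[2])/d[2]
def pt(c,u,v):
    o,d=ray(c,u,v);return o+d*float(c["range_z"][int(round(v)),int(round(u))])
E
python3 - <<'E'
from h import *
t=dict(np.load("top.npz"));s=dict(np.load("scene.npz"))
a=cv2.resize(t["frame"][185:310,240:400],None,fx=5,fy=5,interpolation=cv2.INTER_CUBIC)[:, :]
b=cv2.resize(s["frame"][205:300,240:420],None,fx=4.4,fy=4.4,interpolation=cv2.INTER_CUBIC)
cv2.imwrite("pics/topc.png",a[:600]);cv2.imwrite("pics/scenec.png",b)
# cloud of heights around
for n,c,(u0,u1,v0,v1) in(("top",t,(240,400,180,310)),("scene",s,(240,420,200,305))):
    U,V=np.meshgrid(np.arange(u0,u1),np.arange(v0,v1))
    R=c["range_z"][v0:v1,u0:u1]
    T=c["world_from_camera"];d=np.stack([(U-c["cx"])/c["fx"],-(V-c["cy"])/c["fy"],-np.ones(U.shape)],-1)
    P=T[:3,3]+(d@T[:3,:3].T)*R[...,None];P=P[R>0]
    for nm,lo,hi in(("disc",.066,.077),("guidetop",.099,.109),("pintop",.09,.101),("standtop",.051,.06),):
        m=P[(P[:,2]>lo)&(P[:,2]<hi)]
        if nm in("pintop","standtop"): m=m[m[:,1]<-0.03]
        if len(m)>3: 
            (cx,cy),r=cv2.minEnclosingCircle(m[:,:2].astype(np.float32));print(n,nm,len(m),m.mean(0).round(4),"circ",round(cx,4),round(cy,4),round(r,4),cv2.minAreaRect(m[:,:2].astype(np.float32)))
E
```

```text
top disc 3698 [0.576  0.1593 0.0717] circ 0.5781 0.0767 0.1826 ((0.5472011566162109, 0.0954904779791832), (0.33556726574897766, 0.24156102538108826), 67.2232666015625)
top guidetop 571 [0.5191 0.1215 0.1036] circ 0.5296 0.0508 0.165 ((0.5281232595443726, 0.05221034586429596), (0.28430962562561035, 0.1780572235584259), 82.22274017333984)
top pintop 112 [ 0.5372 -0.056   0.095 ] circ 0.5229 -0.0623 0.079 ((0.5299782156944275, -0.04312865436077118), (0.06659550219774246, 0.15713217854499817), 69.28762817382812)
top standtop 251 [ 0.465  -0.0496  0.0559] circ 0.51 -0.0687 0.0891 ((0.5146292448043823, -0.049109235405921936), (0.06829206645488739, 0.17650119960308075), 75.71027374267578)
scene disc 3141 [0.5782 0.1635 0.0706] circ 0.5588 0.089 0.1732 ((0.5409350991249084, 0.09778957068920135), (0.32307109236717224, 0.2591404616832733), 39.771514892578125)
scene guidetop 522 [0.5158 0.158  0.1025] circ 0.5593 0.1448 0.1126 ((0.5443627238273621, 0.12650485336780548), (0.08092446625232697, 0.2224121242761612), 50.79266357421875)
scene pintop 36 [ 0.4556 -0.0401  0.0939] circ 0.4566 -0.0421 0.0114 ((0.45581796765327454, -0.04101945087313652), (0.018486708402633667, 0.016892438754439354), 65.63613891601562)
scene standtop 184 [ 0.4653 -0.0438  0.0547] circ 0.5093 -0.0436 0.0863 ((0.509445071220398, -0.05075821280479431), (0.17113308608531952, 0.04265664145350456), 0.8650946617126465)
```

View pics/topc.png

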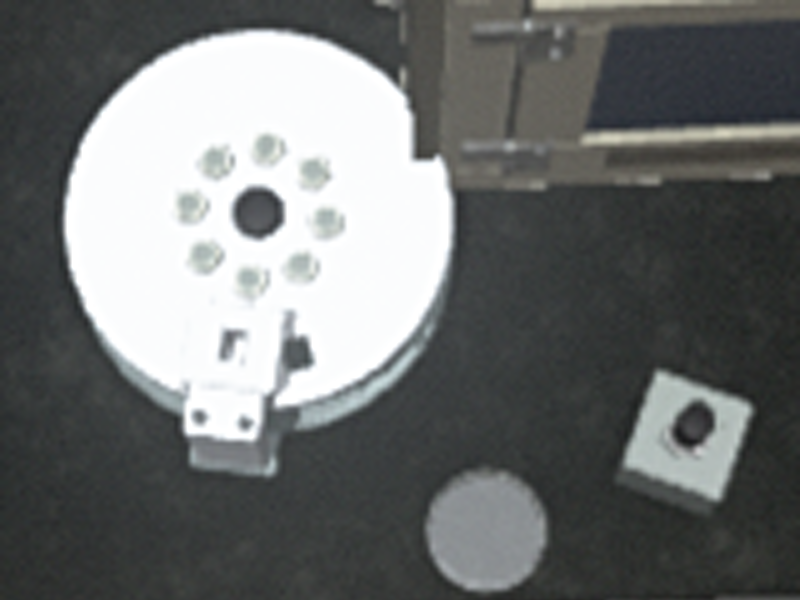

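The crop shows hub (258,212), slot (232,345), guide top corners, the hole just past the slot (298,353), stand top corners (658,368),(755,407),(720,502),(622,470), and the pin grip at (693,418).

```bash
python3 - <<'E'
from h import *
t=dict(np.load("top.npz"));s=dict(np.load("scene.npz"))
f=lambda x,y,z:plane(t,240+(x+.5)/5-.5,185+(y+.5)/5-.5,z)
print("hub",f(258,212,.088),"slot",f(232,345,.104),"hole",f(298,353,.072))
S=np.array([f(*p,.056) for p in((658,368),(755,407),(720,502),(622,470))]);print("stand",S,S.mean(0))
print("pin top",f(695,415,.096))
# cups circle
C=np.array([f(*p,.082) for p in((217,161),(267,149),(314,173),(326,222),(302,267),(252,279),(206,256),(191,206))]);print("cups c",C.mean(0))
# disc ellipse: bright mask
g=s["frame"];m=(g.min(2)>215).astype(np.uint8);
c=max(cv2.findContours(m[200:300,240:345],0,1)[0],key=cv2.contourArea)
# disc from scene: range cloud
for n,c in(("top",t),("scene",s)):
    V,U=np.mgrid[0:480,0:640];R=c["range_z"];T=c["world_from_camera"]
    d=np.stack([(U-c["cx"])/c["fx"],-(V-c["cy"])/c["fy"],-np.ones(U.shape)],-1)
    P=T[:3,3]+(d@T[:3,:3].T)*R[...,None]
    m=(R>0)&(abs(P[...,2]-.072)<.004)&(np.hypot(P[...,0]-.58,P[...,1]-.16)<.11);q=P[m][:,:2]
    (x,y),r=cv2.minEnclosingCircle(q.astype(np.float32));print(n,"disc",x,y,r)
    m=(R>0)&(abs(P[...,2]-.104)<.005)&(np.hypot(P[...,0]-.51,P[...,1]-.16)<.06);q=P[m]
    print(n,"guide",len(q),q.mean(0),cv2.minAreaRect(q[:,:2].astype(np.float32)))
    m=(R>0)&(abs(P[...,2]-.096)<.006)&(np.hypot(P[...,0]-.456,P[...,1]+.045)<.03);q=P[m]
    print(n,"pin",len(q),q.mean(0),cv2.minEnclosingCircle(q[:,:2].astype(np.float32)))
    m=(R>0)&(abs(P[...,2]-.056)<.005)&(np.hypot(P[...,0]-.46,P[...,1]+.045)<.05);q=P[m]
    print(n,"stand",len(q),q.mean(0),cv2.minAreaRect(q[:,:2].astype(np.float32)))
E
```

```text
hub [0.57013659 0.16291196 0.088     ] slot [0.50130518 0.17671606 0.104     ] hole [0.50245578 0.1464897  0.072     ]
stand [[ 0.49012444 -0.03005173  0.056     ]
 [ 0.4685071  -0.07632863  0.056     ]
 [ 0.42241174 -0.05577734  0.056     ]
 [ 0.44026853 -0.00909152  0.056     ]] [ 0.45532795 -0.04281231  0.056     ]
pin top [ 0.45904851 -0.04180376  0.096     ]
cups c [0.57068043 0.16254372 0.082     ]
top disc 0.5731448531150818 0.15665984153747559 0.10247541218996048
top guide 400 [0.48987426 0.17807438 0.10364856] ((0.4886419475078583, 0.1787896454334259), (0.043945007026195526, 0.06422948092222214), 79.73353576660156)
top pin 45 [ 0.45506093 -0.04180346  0.09489356] ((0.45550116896629333, -0.041977595537900925), 0.008916041813790798)
top stand 334 [ 0.45438139 -0.04092437  0.05584136] ((0.45491358637809753, -0.04173994064331055), (0.04976921156048775, 0.05080190673470497), 67.05658721923828)
scene disc 0.5831456780433655 0.16133451461791992 0.10795100778341293
scene guide 402 [0.49032662 0.17981057 0.10224163] ((0.48923206329345703, 0.17902980744838715), (0.049937594681978226, 0.06882154941558838), 79.83988952636719)
scene pin 36 [ 0.45557905 -0.0400505   0.09388833] ((0.4566006064414978, -0.042106155306100845), 0.011352716945111752)
scene stand 252 [ 0.45351779 -0.03691089  0.05455836] ((0.4561089873313904, -0.041435398161411285), (0.05220168083906174, 0.054187312722206116), 64.67615509033203)
```

```bash
cat >> h.py <<'E'
from scipy.spatial.transform import Rotation as Ro
CX=np.array([.984,-.179,0]);CX/=np.linalg.norm(CX);CY=np.array([-CX[1],CX[0],0])
AX=np.array([.571,.1635,0]);SLOT=AX-.072*CX+[0,0,.104]
RT=np.column_stack([[0,0,-1],CX,-CY])   # tool down, y = carousel x, z = carousel -y
def rel(p,R=RT):
    from rig import sensors
    s=sensors.sense();A=np.array(s["tool_rot"])
    return np.round(A.T@(np.array(p)-s["eef_pos"]),4),np.round(Ro.from_matrix(A.T@R).as_rotvec(),4)
E
python3 - <<'E'
from h import *
print(SLOT)
for p in((.28,-.2,.25),(.4555,-.042,.25),(.4555,-.042,.16),(.4555,-.042,.064)):print(p,*rel(p))
E
```

```text
[0.50016252 0.17638609 0.104     ]
(0.28, -0.2, 0.25) [-0.0316  0.1732 -0.2525] [ 6.027e-01 -1.000e-03  2.000e-04]
(0.4555, -0.042, 0.25) [-0.0315  0.3981 -0.3246] [ 6.027e-01 -1.000e-03  2.000e-04]
(0.4555, -0.042, 0.16) [ 0.0585  0.3981 -0.3245] [ 6.027e-01 -1.000e-03  2.000e-04]
(0.4555, -0.042, 0.064) [ 0.1545  0.3981 -0.3244] [ 6.027e-01 -1.000e-03  2.000e-04]
```

```bash
python3 -m creep '[[100,-0.03,0.043,-0.063,0.12,0,0],[100,-0.031,0.087,-0.126,0.24,0,0],[100,-0.0315,0.13,-0.19,0.36,0,0],[100,-0.0315,0.173,-0.2525,0.48,0,0],[100,-0.0315,0.21,-0.264,0.603,0,0],[100,-0.0315,0.25,-0.277,0.603,0,0],[100,-0.0315,0.29,-0.29,0.603,0,0],[100,-0.0315,0.33,-0.303,0.603,0,0],[100,-0.0315,0.37,-0.316,0.603,0,0],[100,-0.0315,0.398,-0.3245,0.603,0,0],[100,0.0085,0.398,-0.3245,0.603,0,0],[100,0.0285,0.398,-0.3245,0.603,0,0]]' && python3 -m creep '[[100,0,0,0,0,0,0]]' && python3 - <<'E'
from h import *
from rig import eyes
c=eyes.read_camera("wrist");np.savez("w.npz",**c);cv2.imwrite("pics/w1.png",c["frame"])
print(c["fx"],c["cx"],c["cy"],c["world_from_camera"].round(3).tolist())
for p in((.4555,-.042,.19),(.4555,-.042,.064)):print(p,*rel(p))
E
```

```text
time_s: 1.1
eef_pos: [0.4312, -0.072, 0.2156]
tool_rot: [[0.004, 0.984, -0.178], [-0.001, -0.178, -0.984], [-1.0, 0.004, 0.0]]
ft_force: [0.5, -1.2, 1.2]
finger_gap: 0.997
time_s: 1.18
eef_pos: [0.4302, -0.0698, 0.2115]
tool_rot: [[-0.003, 0.985, -0.175], [0.002, -0.175, -0.985], [-1.0, -0.004, -0.001]]
ft_force: [-0.3, -0.0, -0.8]
finger_gap: 0.998
371.64829954431775 315.6113730016468 242.18191235803792 [[-0.174, 0.945, 0.278, 0.508], [-0.985, -0.167, -0.05, -0.082], [-0.001, -0.282, 0.959, 0.378], [0.0, 0.0, 0.0, 1.0]]
(0.4555, -0.042, 0.19) [ 0.0227  0.0208 -0.0338] [ 0.0041 -0.0005  0.0037]
(0.4555, -0.042, 0.064) [ 0.1487  0.0212 -0.0337] [ 0.0041 -0.0005  0.0037]
```

View pics/w1.png

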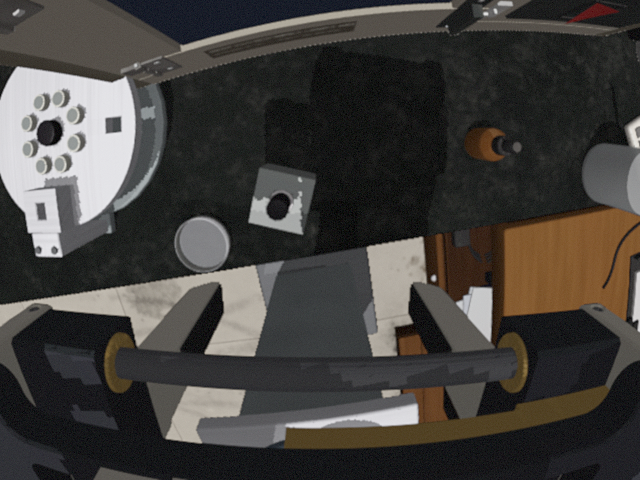

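Wrist view: the stand is at (282,200) with the pin grip at (279,205), the carousel guide at (50,215), the hole at (113,125) and petri at (202,243). The arm is still about 40 mm short of the pin.

```bash
cat >> h.py <<'E'
def wcloud(c):
    V,U=np.mgrid[0:480,0:640];x=U-c["cx"];y=V-c["cy"];r=np.hypot(x,y);th=np.minimum(r/c["fx"],1.4)
    k=np.tan(th)/np.maximum(r,1e-9);d=np.stack([x*k,-y*k,-np.ones(x.shape)],-1)
    T=c["world_from_camera"];return T[:3,3]+(d@T[:3,:3].T)*c["range_z"][...,None]
E
python3 - <<'E'
from h import *
c=dict(np.load("w.npz"));P=wcloud(c)
for nm,x,y,z,r in(("pin",.4555,-.042,.096,.02),("stand",.4555,-.042,.056,.045),("guide",.489,.179,.104,.05),("hub",.571,.163,.088,.025)):
    m=(abs(P[...,2]-z)<.004)&(np.hypot(P[...,0]-x,P[...,1]-y)<r);q=P[m]
    print(nm,len(q),q.mean(0).round(4) if len(q) else 0,cv2.minAreaRect(q[:,:2].astype(np.float32)) if len(q)>3 else 0)
E
python3 -m creep '[[100,0,0.02,-0.034,0,0,0],[100,0.022,0.021,-0.034,0.004,0,0.003],[100,0.062,0.021,-0.034,0.004,0,0.003],[100,0.075,0.021,-0.034,0.004,0,0.003],[100,0.075,0.021,-0.034,0.004,0,0.003],[100,0.075,0.021,-0.034,0.004,0,0.003]]'
```

```text
pin 390 [ 0.4581 -0.0426  0.0962] ((0.4575543999671936, -0.04238087683916092), (0.016637302935123444, 0.01697680912911892), 33.73353958129883)
stand 2592 [ 0.459  -0.0431  0.0565] ((0.4572671055793762, -0.042163170874118805), (0.05074770003557205, 0.05150970071554184), 66.3515625)
guide 2055 [0.492  0.1759 0.1042] ((0.4910484850406647, 0.1788903921842575), (0.046439629048109055, 0.0640217661857605), 77.83171844482422)
hub 425 [0.5725 0.1618 0.0879] ((0.5729283690452576, 0.16294845938682556), (0.025419482961297035, 0.024736231192946434), 56.80937194824219)
time_s: 1.73
eef_pos: [0.4557, -0.045, 0.14]
tool_rot: [[0.002, 0.983, -0.184], [-0.001, -0.184, -0.983], [-1.0, 0.002, 0.0]]
ft_force: [0.5, 0.1, 0.9]
finger_gap: 1.003
```

```bash
python3 -m creep '[[100,0,0,0,0,0,0],[100,0,0,0,0,0,0]]' ;python3 - <<'E'
from h import *
print(*rel((.4563,-.0421,.064)))
E
```

```text
time_s: 1.9
eef_pos: [0.4566, -0.0448, 0.1411]
tool_rot: [[0.006, 0.983, -0.184], [-0.001, -0.184, -0.983], [-1.0, 0.006, 0.0]]
ft_force: [-0.6, 0.8, 0.6]
finger_gap: 1.001
[ 0.0771 -0.0013 -0.0026] [-0.0049  0.0001 -0.0056]
```

```bash
python3 -m creep '[[100,0.03,-0.001,-0.0025,0,0,-0.003],[100,0.055,-0.001,-0.0025,0,0,-0.003],[100,0.077,-0.001,-0.0025,0,0,-0.003],[100,0.077,-0.001,-0.0025,0,0,-0.003]]' && python3 -m creep '[[0,0,0,0,0,0,0],[0,0,0,0,0,0,0],[0,0,0,0,0,0,0],[0,0,0,0,0,0,0],[0,0,0,0,0,0,0],[0,0,0,0,0,0,0],[0,0,0,0,0,0,0],[0,0,0,0,0,0,0],[0,0,0,0,0,0,0],[0,0,0,0,0,0,0]]' 45
```

```text
time_s: 2.23
eef_pos: [0.4543, -0.0416, 0.0606]
tool_rot: [[-0.003, 0.983, -0.183], [0.001, -0.183, -0.983], [-1.0, -0.004, -0.0]]
ft_force: [-0.9, 1.0, -0.5]
finger_gap: 0.998
time_s: 3.07
eef_pos: [0.4556, -0.0416, 0.0626]
tool_rot: [[-0.0, 0.983, -0.183], [0.0, -0.183, -0.983], [-1.0, -0.0, 0.0]]
ft_force: [-0.2, 0.6, 0.2]
finger_gap: 0.333
```

```bash
python3 -m creep '[[0,0,0,0,0,0,0],[0,0,0,0,0,0,0],[0,0,0,0,0,0,0],[0,0,0,0,0,0,0],[0,0,0,0,0,0,0]]' && python3 - <<'E'
from h import *
from rig import sensors
s=sensors.sense();print(s["ft_force"],s["moment"],s["eef_pos"])
E
python3 -m creep '[[0,-0.03,0,0,0,0,0],[0,-0.06,0,0,0,0,0],[0,-0.09,0,0,0,0,0],[0,-0.1,0,0,0,0,0],[0,-0.1,0,0,0,0,0]]' && python3 - <<'E'
from h import *
p=np.array([.0451,.2189,0])
s=__import__("rig").sensors.sense();print(s["eef_pos"],rel(np.array([s["eef_pos"][0],s["eef_pos"][1],.175])+p), rel((SLOT[0],SLOT[1],.175)))
E
```

```text
time_s: 3.48
eef_pos: [0.4556, -0.0417, 0.0625]
tool_rot: [[-0.0, 0.983, -0.183], [-0.0, -0.183, -0.983], [-1.0, -0.0, 0.0]]
ft_force: [0.6, -1.0, 0.1]
finger_gap: 0.184
[ 0.58164928 -1.04344179  0.08907365] [-0.01850224 -0.03333402 -0.01476338] [ 0.45557843 -0.04167522  0.06253048]
time_s: 3.9
eef_pos: [0.4567, -0.0418, 0.1645]
tool_rot: [[0.004, 0.983, -0.183], [-0.001, -0.183, -0.983], [-1.0, 0.004, -0.0]]
ft_force: [0.1, -0.2, -0.7]
finger_gap: 0.187
[ 0.45673777 -0.04182936  0.16445805] (array([-0.0105,  0.0043, -0.2235]), array([-0.0042, -0.    , -0.0044])) (array([-0.0105,  0.0028, -0.2225]), array([-0.0042, -0.    , -0.0044]))
```

```bash
python3 -m creep '[[0,-0.02,0,-0.01,0,0,0],[0,-0.02,0,-0.04,0,0,0],[0,-0.02,0.001,-0.08,0,0,0],[0,-0.02,0.002,-0.12,0,0,0],[0,-0.02,0.003,-0.16,0,0,0],[0,-0.02,0.004,-0.2,0,0,0],[0,-0.016,0.004,-0.218,0,0,0],[0,-0.013,0.004,-0.223,0,0,0],[0,-0.013,0.004,-0.223,0,0,0],[0,-0.013,0.004,-0.223,0,0,0],[0,-0.013,0.004,-0.223,0,0,0]]' && python3 - <<'E'
from h import *
from rig import eyes
for n in("scene","wrist"):
    c=eyes.read_camera(n);np.savez(n+"2.npz",**c);
    f=c["frame"];
    if n=="scene": a=cv2.resize(f[180:310,230:390],None,fx=4,fy=4,interpolation=cv2.INTER_CUBIC)
    else: a=f
    cv2.imwrite(f"pics/{n}2.png",a)
E
```

```text
time_s: 4.82
eef_pos: [0.5001, 0.1756, 0.175]
tool_rot: [[-0.001, 0.983, -0.184], [-0.0, -0.184, -0.983], [-1.0, -0.001, 0.001]]
ft_force: [-0.7, 0.2, -0.1]
finger_gap: 0.187
```

View pics/scene2.png

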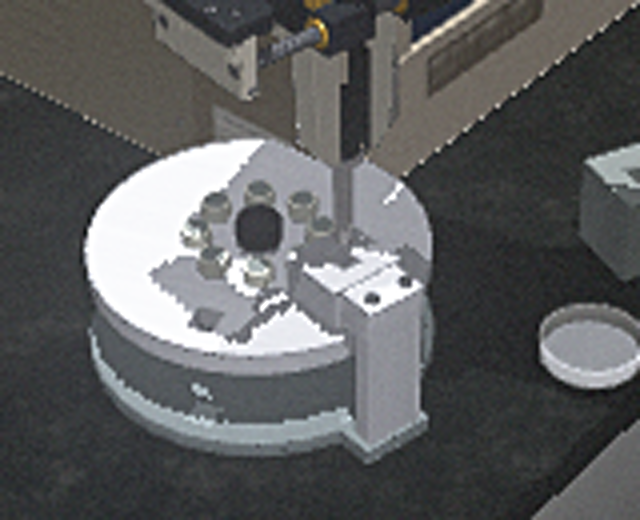

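View pics/wrist2.png

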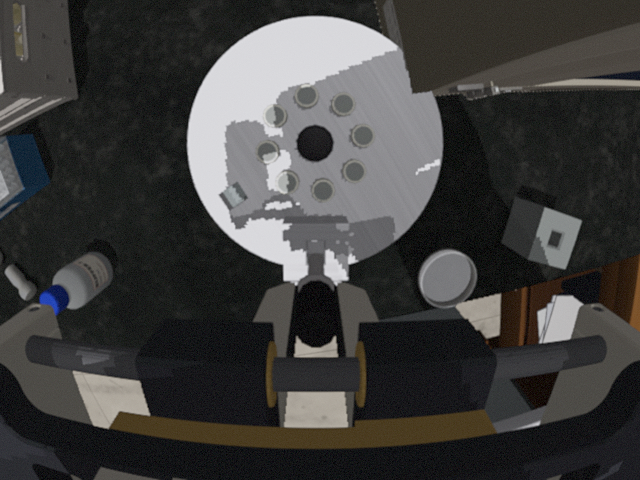

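Pin held over the guide: in the scene crop the tip is near (342,235), and in the wrist view the shank is at (316,260) in line with the guide (317,250). I'll zoom the wrist image on the slot.

```bash
python3 - <<'E'
from h import *
c=dict(np.load("wrist2.npz"));f=c["frame"][205:305,265:365]
a=cv2.resize(f,None,fx=5,fy=5,interpolation=cv2.INTER_CUBIC);a=cv2.convertScaleAbs(a,alpha=1.2)
s=dict(np.load("scene2.npz"))["frame"][215:260,295:340];b=cv2.resize(s,None,fx=6.6,fy=500/45,interpolation=cv2.INTER_CUBIC)
cv2.imwrite("pics/z3.png",np.hstack([a,cv2.convertScaleAbs(b,alpha=1.2)]))
P=wcloud(c)
m=(abs(P[...,2]-.104)<.003)&(np.hypot(P[...,0]-.489,P[...,1]-.179)<.05);q=P[m];print(len(q),cv2.minAreaRect(q[:,:2].astype(np.float32)))
# shank cloud in wrist & scene
V,U=np.mgrid[0:480,0:640]
C={"wrist":(P,c)}
s=dict(np.load("scene2.npz"));T=s["world_from_camera"]
d=np.stack([(U-s["cx"])/s["fx"],-(V-s["cy"])/s["fy"],-np.ones(U.shape)],-1);C["scene"]=((T[:3,3]+(d@T[:3,:3].T)*s["range_z"][...,None]),s)
for n,(Q,_) in C.items():
    for lo,hi in((.108,.118),(.12,.13),(.13,.15),(.15,.163)):
        m=(Q[...,2]>lo)&(Q[...,2]<hi)&(np.hypot(Q[...,0]-.5,Q[...,1]-.176)<.02);q=Q[m]
        if len(q): print(n,lo,len(q),q.mean(0).round(4),q.min(0).round(4),q.max(0).round(4))
E
```

```text
2995 ((0.5008369088172913, 0.17703227698802948), (0.04364871233701706, 0.043973054736852646), 79.71437072753906)
wrist 0.12 78 [0.5062 0.1759 0.1251] [0.5031 0.1716 0.1203] [0.5076 0.1809 0.13  ]
wrist 0.13 191 [0.5063 0.1759 0.1405] [0.5031 0.1716 0.1301] [0.5078 0.1812 0.15  ]
wrist 0.15 32 [0.5067 0.176  0.1517] [0.5052 0.1724 0.15  ] [0.5079 0.1801 0.1541]
scene 0.108 3 [0.4986 0.1777 0.1167] [0.4978 0.1754 0.1158] [0.4993 0.18   0.1174]
scene 0.12 19 [0.4997 0.1796 0.1251] [0.4927 0.1759 0.1207] [0.5055 0.1833 0.1299]
scene 0.13 40 [0.5    0.1792 0.1403] [0.4955 0.1736 0.1307] [0.5075 0.182  0.1496]
scene 0.15 23 [0.5    0.1788 0.156 ] [0.4956 0.1737 0.1506] [0.5051 0.1825 0.1612]
```

View pics/z3.png

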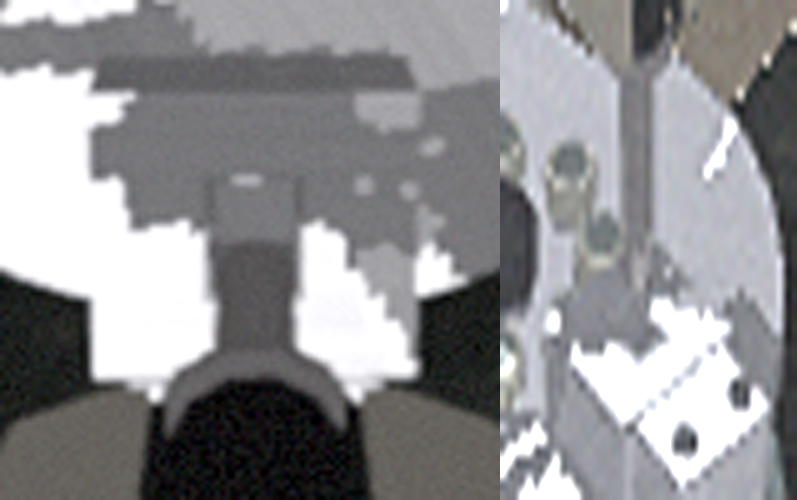

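Wrist crop (left half): guide edges run x=92..418, slot 213..298 (centre 255.5), shank 220..297 (centre 258), so lateral error is about 0.3 mm. The radial error from the cloud is under 1 mm. Entering the slot gently.

```bash
python3 -m creep '[[0,0.004,0,-0.0003,0,0,0],[0,0.008,0,-0.0003,0,0,0],[0,0.012,0,-0.0003,0,0,0],[0,0.014,0,-0.0003,0,0,0],[0,0.016,0,-0.0003,0,0,0],[0,0.018,0,-0.0003,0,0,0],[0,0.02,0,-0.0003,0,0,0],[0,0.02,0,-0.0003,0,0,0]]'
```

```text
time_s: 5.58
eef_pos: [0.5003, 0.177, 0.1552]
tool_rot: [[-0.0, 0.983, -0.183], [-0.0, -0.183, -0.983], [-1.0, -0.0, 0.0]]
ft_force: [-0.2, -2.2, -1.9]
finger_gap: 0.189
```

```bash
python3 -m creep '[[0,0.004,0,0,0,0,0],[0,0.008,0,0,0,0,0],[0,0.012,0,0,0,0,0],[0,0.016,0,0,0,0,0],[0,0.016,0,0,0,0,0],[0,0.016,0,0,0,0,0]]'; cat >> h.py <<'E'
def ang():
    "turntable angle from top+wrist hole pixel: dark/unlike spot on the disc ring"
E
python3 - <<'E'
from h import *
from rig import eyes,sensors
s=sensors.sense();print(s["time_s"],np.round(s["ft_force"],2),np.round(s["moment"],3))
for n in("top","wrist","scene"):
    c=eyes.read_camera(n);np.savez(n+"3.npz",**c);print(n,sensors.sense()["time_s"])
    if n=="wrist":P=wcloud(c)
    else:
        V,U=np.mgrid[0:480,0:640];T=c["world_from_camera"];d=np.stack([(U-c["cx"])/c["fx"],-(V-c["cy"])/c["fy"],-np.ones(U.shape)],-1);P=T[:3,3]+(d@T[:3,:3].T)*c["range_z"][...,None]
    # points below the disc face seen within ring 60..84 mm
    e=P-AX;r=np.hypot(e[...,0],e[...,1]);m=(r>.058)&(r<.086)&(P[...,2]<.067)&(P[...,2]>-.02)
    q=np.argwhere(m);a=np.arctan2(-(e@CY),-(e@CX))[m];
    print(n,len(q),"px",q.mean(0)[::-1] if len(q) else 0,"ang",np.median(a) if len(q) else 0,a.std() if len(q) else 0, "z",np.median(P[...,2][m]) if len(q) else 0)
E
```

```text
time_s: 6.08
eef_pos: [0.5001, 0.177, 0.1391]
tool_rot: [[-0.001, 0.983, -0.183], [-0.0, -0.183, -0.983], [-1.0, -0.001, 0.0]]
ft_force: [-0.7, -1.8, -2.4]
finger_gap: 0.187
6.0833 [-0.71 -1.77 -2.37] [-0.446  0.179 -0.003]
top 6.1333
top 9 px [317.55555556 215.        ] ang 2.122989433848688 0.33613754673476126 z 0.0667869143523312
wrist 6.1833
wrist 8 px [356.875 255.375] ang 0.3449093197098465 0.007390842469002748 z 0.06435025150276884
scene 6.2333
scene 623 px [288.26966292 277.55858748] ang -0.9176467558057338 0.6809329171395312 z 0.010476523636475665
```

```bash
cat > look.py <<'E'
from h import *
from rig import eyes,sensors
import sys
F=[]
for i in range(int(sys.argv[1]) if len(sys.argv)>1 else 2):
    s=sensors.sense();t=s["time_s"];F.append(s["ft_force"]);z=s["eef_pos"][2]
    c=eyes.read_camera("wrist");P=wcloud(c)-[.0015,0,0]
    e=P-AX;r=np.hypot(e[...,0],e[...,1]);m=(r>.058)&(r<.086)&(P[...,2]<.066)&(P[...,2]>-.02)
    a=np.arctan2(-(e@CY),-(e@CX))
    k=m.astype(np.uint8);n,l,st,ce=cv2.connectedComponentsWithStats(k)
    j=1+np.argmax(st[1:,4]) if n>1 else 0
    print(f"t {t:.2f} z {z:.4f} F {np.round(s['ft_force'],1)}",("hole n %d ang %.3f..%.3f mid %.3f"%(st[j,4],*np.percentile(a[l==j],[3,97]),np.median(a[l==j])) if j else "no hole"))
print("meanF",np.mean(F,0).round(2))
E
python3 -m creep '[[0,0.001,0,0.0005,0,0,0],[0,0.003,0,0.0005,0,0,0],[0,0.003,0,0.0005,0,0,0],[0,0.003,0,0.0005,0,0,0]]'; python3 look.py 5;
```

```text
time_s: 6.57
eef_pos: [0.5004, 0.1768, 0.1366]
tool_rot: [[0.0, 0.983, -0.183], [0.0, -0.183, -0.983], [-1.0, 0.0, -0.0]]
ft_force: [-0.4, -0.7, -1.0]
finger_gap: 0.185
t 6.57 z 0.1366 F [-0.4 -0.7 -1. ] hole n 180 ang 0.593..0.803 mid 0.697
t 6.62 z 0.1366 F [ 0.1  0.1 -1. ] hole n 173 ang 0.646..0.851 mid 0.748
t 6.67 z 0.1366 F [-0.   0.1 -2.4] hole n 181 ang 0.691..0.895 mid 0.783
t 6.72 z 0.1367 F [ 0.9  0.3 -0.6] hole n 181 ang 0.746..0.950 mid 0.846
t 6.77 z 0.1366 F [-0.3  0.4 -0.7] hole n 180 ang 0.796..1.001 mid 0.900
meanF [ 0.05  0.05 -1.11]
```

```bash
python3 -m creep '[[0,0.002,0,0,0,0,0],[0,0.004,0,0,0,0,0],[0,0.0045,0,0,0,0,0]]' >/dev/null; python3 look.py 3; python3 -m creep '[[0,0.0007,0,0,0,0,0],[0,0.0007,0,0,0,0,0]]'>/dev/null; python3 look.py 3;
```

```text
t 7.07 z 0.1317 F [ 0.9 -1.1 -1.3] hole n 185 ang 1.099..1.305 mid 1.199
t 7.12 z 0.1317 F [-1.   0.3 -0.1] hole n 184 ang 1.148..1.351 mid 1.245
t 7.17 z 0.1318 F [ 0.7  0.  -0.6] hole n 181 ang 1.202..1.406 mid 1.300
meanF [ 0.22 -0.25 -0.66]
t 7.38 z 0.1313 F [ 0.6 -0.4 -0.6] hole n 193 ang 1.420..1.636 mid 1.525
t 7.43 z 0.1314 F [ 0.1  0.1 -1.2] hole n 182 ang 1.470..1.682 mid 1.570
t 7.48 z 0.1314 F [-0.2 -0.4 -0.6] hole n 191 ang 1.524..1.733 mid 1.617
meanF [ 0.16 -0.22 -0.8 ]
```

```bash
python3 -m creep '[[0,0.0007,0,0,0,0,0],[0,0.0007,0,0,0,0,0]]' >/dev/null; python3 look.py 3; python3 -m creep '[[0,0.0006,0,0,0,0,0],[0,0.0006,0,0,0,0,0]]'>/dev/null; python3 look.py 3;
```

```text
t 7.70 z 0.1306 F [-0.2 -1.1 -1.1] hole n 184 ang 1.745..1.945 mid 1.844
t 7.75 z 0.1306 F [ 0.2  0.3 -2.2] hole n 186 ang 1.794..2.000 mid 1.895
t 7.80 z 0.1306 F [-0.3  1.1 -1.4] hole n 187 ang 1.844..2.052 mid 1.945
meanF [-0.09  0.07 -1.56]
t 8.02 z 0.1305 F [-1.  -2.5  3.1] hole n 424 ang 1.951..2.150 mid 2.078
t 8.07 z 0.1304 F [-0.9 -0.8  4.7] hole n 423 ang 1.951..2.150 mid 2.078
t 8.12 z 0.1304 F [-0.1 -1.4  3.8] hole n 415 ang 1.951..2.150 mid 2.079
meanF [-0.66 -1.54  3.85]
```

```bash
python3 - <<'E'
s=open("look.py").read()
s=s.replace('    print(f"t','''    mc=(r>.02)&(r<.046)&(abs(P[...,2]-.082)<.003)
    ph=np.angle(np.exp(8j*a[mc]).sum())/8;q=abs(np.exp(8j*a[mc]).mean())
    OFF=0.0
    print("  cups n %d q %.2f phase %.4f"%(mc.sum(),q,(ph+OFF+np.pi/8)%(np.pi/4)-np.pi/8))
    print(f"t''',1)
open("look.py","w").write(s)
E
python3 look.py 2; python3 -m creep '[[0,-0.0008,0,0,0,0,0],[0,-0.0008,0,0,0,0,0],[0,-0.0008,0,0,0,0,0],[0,-0.0008,0,0,0,0,0],[0,-0.0008,0,0,0,0,0]]'>/dev/null; python3 look.py 2;
```

```text
cups n 5171 q 0.57 phase 0.0810
t 8.17 z 0.1304 F [-1.  -1.9  5.7] hole n 409 ang 1.951..2.150 mid 2.079
  cups n 5147 q 0.57 phase 0.0809
t 8.22 z 0.1304 F [-0.9 -1.3  5.8] hole n 417 ang 1.949..2.149 mid 2.078
meanF [-0.95 -1.57  5.75]
  cups n 5088 q 0.58 phase 0.3829
t 8.68 z 0.1307 F [ 0.4 -0.4 -1.3] hole n 200 ang 2.249..2.463 mid 2.353
  cups n 5141 q 0.57 phase -0.3529
t 8.73 z 0.1307 F [ 0.7 -0.3 -1.5] hole n 188 ang 2.299..2.504 mid 2.402
meanF [ 0.55 -0.32 -1.4 ]
```

```bash
sed -i 's/OFF=0.0/OFF=0.396/; s/phase %/theta mod .785: %/' look.py
python3 -m creep '[[0,0,0,0,0,0,0],[0,0,0,0,0,0,0],[0,0,0,0,0,0,0],[0,0,0,0,0,0,0],[0,0,0,0,0,0,0],[0,0,0,0,0,0,0],[0,0,0,0,0,0,0],[0,0,0,0,0,0,0],[0,0,0,0,0,0,0],[0,0,0,0,0,0,0],[0,0,0,0,0,0,0],[0,0,0,0,0,0,0]]'>/dev/null; python3 -m creep '[[0,0.0005,0,0,0,0,0],[0,0.0005,0,0,0,0,0],[0,0.0005,0,0,0,0,0]]'; python3 look.py 5
```

```text
time_s: 10.03
eef_pos: [0.5004, 0.1765, 0.1305]
tool_rot: [[0.0, 0.983, -0.183], [-0.0, -0.183, -0.983], [-1.0, 0.0, 0.0]]
ft_force: [-1.0, -0.0, 2.2]
finger_gap: 0.189
  cups n 5170 q 0.57 theta mod .785: -0.3681
t 10.03 z 0.1305 F [-1.  -0.   2.2] hole n 174 ang -2.825..-2.623 mid -2.721
  cups n 5171 q 0.57 theta mod .785: -0.3661
t 10.08 z 0.1305 F [-0.7 -2.   1.7] hole n 174 ang -2.823..-2.619 mid -2.716
  cups n 5173 q 0.57 theta mod .785: -0.3658
t 10.13 z 0.1305 F [-0.3 -1.8  2.9] hole n 176 ang -2.822..-2.618 mid -2.716
  cups n 5166 q 0.57 theta mod .785: -0.3660
t 10.18 z 0.1305 F [-0.6 -1.4  2. ] hole n 169 ang -2.821..-2.620 mid -2.716
  cups n 5163 q 0.57 theta mod .785: -0.3674
t 10.23 z 0.1305 F [-1.5 -2.6  2.3] hole n 173 ang -2.821..-2.620 mid -2.716
meanF [-0.81 -1.57  2.21]
```

```bash
python3 -m creep '[[0,-0.0001,0,0,0,0,0],[0,-0.0001,0,0,0,0,0]]'>/dev/null; python3 look.py 3;python3 -m creep '[[0,-0.0001,0,0,0,0,0],[0,-0.0001,0,0,0,0,0]]'>/dev/null; python3 look.py 3;
```

```text
cups n 5160 q 0.57 theta mod .785: -0.3604
t 10.45 z 0.1305 F [ 0.1 -2.4  2.2] hole n 178 ang -2.819..-2.614 mid -2.715
  cups n 5175 q 0.57 theta mod .785: -0.3601
t 10.50 z 0.1305 F [-0.4 -1.9  1.8] hole n 181 ang -2.819..-2.614 mid -2.715
  cups n 5161 q 0.57 theta mod .785: -0.3604
t 10.55 z 0.1305 F [-0.4 -1.8  2.7] hole n 177 ang -2.819..-2.614 mid -2.715
meanF [-0.24 -2.03  2.25]
  cups n 5155 q 0.57 theta mod .785: -0.3360
t 10.77 z 0.1305 F [-0.2 -2.   1.3] hole n 174 ang -2.794..-2.591 mid -2.693
  cups n 5178 q 0.57 theta mod .785: -0.3260
t 10.82 z 0.1305 F [ 0.1 -1.   1.4] hole n 179 ang -2.786..-2.579 mid -2.682
  cups n 5173 q 0.57 theta mod .785: -0.3166
t 10.87 z 0.1305 F [-0.6 -1.3  1.1] hole n 176 ang -2.774..-2.572 mid -2.673
meanF [-0.21 -1.43  1.26]
```

```bash
python3 -m creep '[[0,-0.0006,0,0,0,0,0],[0,-0.0006,0,0,0,0,0],[0,-0.0006,0,0,0,0,0],[0,-0.0006,0,0,0,0,0],[0,-0.0006,0,0,0,0,0],[0,-0.0006,0,0,0,0,0],[0,-0.0006,0,0,0,0,0],[0,-0.0006,0,0,0,0,0],[0,-0.0006,0,0,0,0,0],[0,-0.0006,0,0,0,0,0],[0,-0.0006,0,0,0,0,0],[0,-0.0006,0,0,0,0,0]]'>/dev/null; python3 look.py 1; python3 -m creep '[[0,0,0,0,0,0,0],[0,0,0,0,0,0,0],[0,0,0,0,0,0,0],[0,0,0,0,0,0,0],[0,0.0006,0,0,0,0,0],[0,0.0006,0,0,0,0,0],[0,0.0006,0,0,0,0,0]]'>/dev/null; python3 look.py 3
```

```text
cups n 5164 q 0.57 theta mod .785: -0.1677
t 11.92 z 0.1311 F [ 0.3  0.2 -0.7] hole n 164 ang -1.847..-1.643 mid -1.740
meanF [ 0.32  0.24 -0.7 ]
  cups n 5173 q 0.57 theta mod .785: -0.3510
t 12.55 z 0.1306 F [-0.8 -0.1 -1. ] hole n 157 ang -1.248..-1.046 mid -1.144
  cups n 5164 q 0.57 theta mod .785: -0.3068
t 12.60 z 0.1305 F [ 0.4 -0.  -1.9] hole n 160 ang -1.205..-0.999 mid -1.102
  cups n 5139 q 0.57 theta mod .785: -0.2603
t 12.65 z 0.1305 F [ 0.3  0.3 -0.8] hole n 154 ang -1.156..-0.953 mid -1.050
meanF [-0.02  0.05 -1.23]
```

```bash
python3 -m creep '[[0,0.0002,0,0,0,0,0],[0,0.0002,0,0,0,0,0]]'>/dev/null; python3 look.py 3
```

```text
cups n 5186 q 0.57 theta mod .785: -0.1356
t 12.87 z 0.1305 F [-0.6 -1.5  1.4] hole n 156 ang -1.032..-0.829 mid -0.928
  cups n 5186 q 0.57 theta mod .785: -0.1290
t 12.92 z 0.1305 F [ 0.2 -1.9  1.7] hole n 155 ang -1.024..-0.819 mid -0.916
  cups n 5182 q 0.57 theta mod .785: -0.1242
t 12.97 z 0.1305 F [-0.5 -1.2  1.7] hole n 155 ang -1.022..-0.816 mid -0.915
meanF [-0.32 -1.52  1.61]
```

```bash
python3 -m creep '[[0,-0.0001,0,0,0,0,0],[0,-0.0001,0,0,0,0,0],[0,-0.0001,0,0,0,0,0],[0,-0.0001,0,0,0,0,0],[0,-0.0001,0,0,0,0,0],[0,-0.0001,0,0,0,0,0]]'>/dev/null; python3 look.py 2
```

```text
cups n 5162 q 0.58 theta mod .785: -0.0876
t 13.52 z 0.1305 F [-1.  -1.3  1.9] hole n 158 ang -0.989..-0.777 mid -0.870
  cups n 5153 q 0.58 theta mod .785: -0.0878
t 13.57 z 0.1305 F [-0.5 -1.4  1.7] hole n 156 ang -0.989..-0.777 mid -0.871
meanF [-0.72 -1.35  1.78]
```

```bash
python3 -m creep '[[0,-0.00015,0,0,0,0,0],[0,-0.00015,0,0,0,0,0],[0,-0.00015,0,0,0,0,0],[0,-0.00015,0,0,0,0,0]]'>/dev/null; python3 look.py 3;  python3 -m creep '[[0,0,0,0,0,0,0],[0,0,0,0,0,0,0],[0,0,0,0,0,0,0],[0,0,0,0,0,0,0]]'>/dev/null; python3 look.py 2
```

```text
cups n 5134 q 0.57 theta mod .785: 0.0490
t 13.95 z 0.1305 F [-0.2 -0.5  0.1] hole n 162 ang -0.850..-0.645 mid -0.747
  cups n 5147 q 0.57 theta mod .785: 0.0805
t 14.00 z 0.1305 F [-0.1 -1.  -0.7] hole n 165 ang -0.817..-0.609 mid -0.711
  cups n 5150 q 0.57 theta mod .785: 0.1145
t 14.05 z 0.1305 F [ 0.1 -0.8 -0.7] hole n 161 ang -0.782..-0.577 mid -0.673
meanF [-0.06 -0.79 -0.44]
  cups n 5186 q 0.57 theta mod .785: -0.3332
t 14.43 z 0.1306 F [-0.5 -0.2 -0.5] hole n 42 ang -0.439..-0.353 mid -0.391
  cups n 5163 q 0.57 theta mod .785: -0.2822
t 14.48 z 0.1306 F [ 0.7  0.2 -0.9] hole n 21 ang -0.388..-0.349 mid -0.369
meanF [ 0.12  0.03 -0.67]
```

The hole is already close at free speed (theta about -0.23), so I'll lift clear and take the next turn under better control.

```bash
python3 -m creep '[[0,-0.001,0,0,0,0,0],[0,-0.001,0,0,0,0,0],[0,-0.001,0,0,0,0,0],[0,-0.001,0,0,0,0,0],[0,-0.001,0,0,0,0,0],[0,-0.001,0,0,0,0,0],[0,-0.001,0,0,0,0,0],[0,-0.001,0,0,0,0,0],[0,-0.001,0,0,0,0,0],[0,-0.001,0,0,0,0,0],[0,-0.001,0,0,0,0,0],[0,-0.001,0,0,0,0,0]]'>/dev/null; python3 -m creep '[[0,0,0,0,0,0,0],[0,0,0,0,0,0,0],[0,0,0,0,0,0,0],[0,0,0,0,0,0,0],[0,0,0,0,0,0,0],[0,0,0,0,0,0,0],[0,0,0,0,0,0,0],[0,0,0,0,0,0,0],[0,0,0,0,0,0,0],[0,0,0,0,0,0,0],[0,0,0,0,0,0,0],[0,0,0,0,0,0,0]]'>/dev/null;python3 -m creep '[[0,0,0,0,0,0,0],[0,0,0,0,0,0,0],[0,0,0,0,0,0,0],[0,0,0,0,0,0,0],[0,0,0,0,0,0,0],[0,0,0,0,0,0,0],[0,0,0,0,0,0,0],[0,0,0,0,0,0,0],[0,0,0,0,0,0,0],[0,0,0,0,0,0,0],[0,0,0,0,0,0,0],[0,0,0,0,0,0,0]]'>/dev/null;python3 -m creep '[[0,0,0,0,0,0,0],[0,0,0,0,0,0,0],[0,0,0,0,0,0,0],[0,0,0,0,0,0,0],[0,0,0,0,0,0,0],[0,0,0,0,0,0,0],[0,0,0,0,0,0,0],[0,0,0,0,0,0,0],[0,0,0,0,0,0,0],[0,0,0,0,0,0,0],[0,0,0,0,0,0,0],[0,0,0,0,0,0,0]]'>/dev/null; python3 look.py 2
```

```text
cups n 5130 q 0.57 theta mod .785: -0.1360
t 18.53 z 0.1316 F [-0.2  0.5 -0.3] hole n 166 ang -2.595..-2.391 mid -2.490
  cups n 5113 q 0.57 theta mod .785: -0.0867
t 18.58 z 0.1316 F [ 0.1 -0.1 -1.1] hole n 167 ang -2.545..-2.340 mid -2.444
meanF [-0.05  0.18 -0.72]
```

```bash
python3 -m creep '[[0,0,0,0,0,0,0],[0,0,0,0,0,0,0],[0,0,0,0,0,0,0],[0,0,0,0,0,0,0],[0,0,0,0,0,0,0],[0,0,0,0,0,0,0],[0,0,0,0,0,0,0],[0,0,0,0,0,0,0],[0,0,0,0,0,0,0],[0,0,0,0,0,0,0],[0,0,0,0,0,0,0],[0,0,0,0,0,0,0]]'>/dev/null; python3 -m creep '[[0,0,0,0,0,0,0],[0,0.0006,0,0,0,0,0],[0,0.0012,0,0,0,0,0],[0,0.0014,0,0,0,0,0],[0,0.0014,0,0,0,0,0]]'; python3 look.py 3
```

```text
time_s: 20.05
eef_pos: [0.5004, 0.1765, 0.1304]
tool_rot: [[0.0, 0.983, -0.183], [-0.0, -0.183, -0.983], [-1.0, 0.0, 0.0]]
ft_force: [-0.7, -1.2, 3.4]
finger_gap: 0.184
  cups n 5168 q 0.57 theta mod .785: -0.3506
t 20.05 z 0.1304 F [-0.7 -1.2  3.4] hole n 153 ang -1.246..-1.045 mid -1.145
  cups n 5168 q 0.57 theta mod .785: -0.3514
t 20.10 z 0.1305 F [-1.8 -1.8  4.7] hole n 151 ang -1.245..-1.047 mid -1.145
  cups n 5159 q 0.57 theta mod .785: -0.3522
t 20.15 z 0.1304 F [-0.8 -1.5  4.2] hole n 152 ang -1.246..-1.047 mid -1.145
meanF [-1.11 -1.49  4.11]
```

```bash
python3 -m creep '[[0,-0.0006,0,0,0,0,0],[0,-0.0006,0,0,0,0,0],[0,-0.0006,0,0,0,0,0],[0,-0.0006,0,0,0,0,0],[0,-0.0006,0,0,0,0,0],[0,-0.0006,0,0,0,0,0],[0,0,0,0,0,0,0],[0,0,0,0,0,0,0],[0,0,0,0,0,0,0]]'; python3 look.py 3
```

```text
time_s: 20.95
eef_pos: [0.5004, 0.1765, 0.1304]
tool_rot: [[0.0, 0.983, -0.183], [-0.0, -0.183, -0.983], [-1.0, 0.0, 0.0]]
ft_force: [-1.4, -1.5, 3.9]
finger_gap: 0.191
  cups n 5153 q 0.57 theta mod .785: 0.0914
t 20.95 z 0.1304 F [-1.4 -1.5  3.9] hole n 161 ang -0.810..-0.598 mid -0.701
  cups n 5144 q 0.57 theta mod .785: 0.0908
t 21.00 z 0.1305 F [-1.7 -2.1  3.7] hole n 166 ang -0.810..-0.598 mid -0.698
  cups n 5151 q 0.57 theta mod .785: 0.0902
t 21.05 z 0.1305 F [-0.  -1.5  3.7] hole n 160 ang -0.810..-0.599 mid -0.702
meanF [-1.02 -1.69  3.75]
```

```bash
python3 -m creep '[[0,-0.0006,0,0,0,0,0],[0,-0.0006,0,0,0,0,0],[0,-0.0006,0,0,0,0,0],[0,-0.0006,0,0,0,0,0],[0,-0.0006,0,0,0,0,0],[0,0,0,0,0,0,0],[0,0,0,0,0,0,0],[0,0,0,0,0,0,0]]'; python3 look.py 2; python3 -m creep '[[0,-0.0006,0,0,0,0,0],[0,0,0,0,0,0,0],[0,0,0,0,0,0,0],[0,0,0,0,0,0,0]]'; python3 look.py 2
```

```text
time_s: 21.77
eef_pos: [0.5004, 0.1766, 0.1304]
tool_rot: [[0.0, 0.983, -0.183], [-0.0, -0.183, -0.983], [-1.0, 0.0, 0.0]]
ft_force: [-0.5, -1.8, 3.1]
finger_gap: 0.185
  cups n 5162 q 0.57 theta mod .785: -0.3425
t 21.77 z 0.1304 F [-0.5 -1.8  3.1] hole n 48 ang -0.448..-0.351 mid -0.395
  cups n 5160 q 0.57 theta mod .785: -0.3430
t 21.82 z 0.1305 F [-1.3 -2.6  4.4] hole n 48 ang -0.448..-0.351 mid -0.396
meanF [-0.86 -2.22  3.74]
time_s: 22.2
eef_pos: [0.5005, 0.1766, 0.1304]
tool_rot: [[0.0, 0.983, -0.183], [0.0, -0.183, -0.983], [-1.0, 0.0, -0.0]]
ft_force: [-1.3, -2.4, 5.1]
finger_gap: 0.183
  cups n 5140 q 0.57 theta mod .785: -0.2953
t 22.20 z 0.1304 F [-1.3 -2.4  5.1] hole n 29 ang -0.402..-0.350 mid -0.374
  cups n 5145 q 0.57 theta mod .785: -0.2951
t 22.25 z 0.1304 F [-1.5 -1.5  6. ] hole n 26 ang -0.402..-0.350 mid -0.374
meanF [-1.41 -1.93  5.58]
```

```bash
python3 -m creep '[[0,-0.0006,0,0,0,0,0],[0,-0.0006,0,0,0,0,0],[0,0,0,0,0,0,0],[0,0,0,0,0,0,0],[0,0,0,0,0,0,0]]'; python3 look.py 2
```

```text
time_s: 22.72
eef_pos: [0.5004, 0.1766, 0.1304]
tool_rot: [[0.0, 0.983, -0.183], [-0.0, -0.183, -0.983], [-1.0, 0.0, 0.0]]
ft_force: [-0.9, -1.3, 4.7]
finger_gap: 0.185
  cups n 5165 q 0.57 theta mod .785: -0.2021
t 22.72 z 0.1304 F [-0.9 -1.3  4.7] no hole
  cups n 5172 q 0.57 theta mod .785: -0.2026
t 22.77 z 0.1304 F [-1.5 -1.7  4.5] no hole
meanF [-1.17 -1.45  4.61]
```

```bash
python3 -m creep '[[0,-0.0006,0,0,0,0,0],[0,-0.0006,0,0,0,0,0],[0,0,0,0,0,0,0],[0,0,0,0,0,0,0],[0,0,0,0,0,0,0]]'; python3 look.py 2
```

```text
time_s: 23.23
eef_pos: [0.5004, 0.1766, 0.1303]
tool_rot: [[0.0, 0.983, -0.183], [-0.0, -0.183, -0.983], [-1.0, 0.0, 0.0]]
ft_force: [-0.2, -2.3, 4.4]
finger_gap: 0.185
  cups n 5176 q 0.57 theta mod .785: -0.0980
t 23.23 z 0.1303 F [-0.2 -2.3  4.4] hole n 1 ang -0.088..-0.088 mid -0.088
  cups n 5175 q 0.57 theta mod .785: -0.0979
t 23.28 z 0.1303 F [-1.  -1.2  4.2] no hole
meanF [-0.6  -1.75  4.28]
```

```bash
cat > inhole.py <<'E'
from rig import sensors
import sys
s=sensors.sense();z=s["eef_pos"][2];F=s["ft_force"]
print("gate t %.2f z %.5f F"%(s["time_s"],z),F.round(1) if hasattr(F,"round") else F)
sys.exit(0 if z<float(sys.argv[1]) and F[2]<1.5 else 1)
E
python3 inhole.py .13015
python3 -m creep '[[0,-0.0006,0,0,0,0,0],[0,0,0,0,0,0,0]]' >/dev/null
if python3 inhole.py .13015; then python3 -m creep '[[0,0.004,0,0,0,0,0],[0,0.004,0,0,0,0,0]]'
else python3 -m creep '[[0,0,0,0,0,0,0]]' >/dev/null
 if python3 inhole.py .13015; then python3 -m creep '[[0,0.004,0,0,0,0,0],[0,0.004,0,0,0,0,0]]'
 else python3 -m creep '[[0,0,0,0,0,0,0]]' >/dev/null; python3 inhole.py .13015 && python3 -m creep '[[0,0.004,0,0,0,0,0],[0,0.004,0,0,0,0,0]]'; fi; fi
python3 look.py 2
```

```text
gate t 23.33 z 0.13032 F [-1.3 -1.7  4.6]
gate t 23.50 z 0.13011 F [-0.  -0.4 -1.1]
time_s: 23.67
eef_pos: [0.4999, 0.1763, 0.1253]
tool_rot: [[-0.001, 0.983, -0.183], [-0.001, -0.183, -0.983], [-1.0, -0.001, 0.001]]
ft_force: [-0.1, -2.1, -2.7]
finger_gap: 0.186
  cups n 5375 q 0.57 theta mod .785: 0.0400
t 23.67 z 0.1253 F [-0.1 -2.1 -2.7] hole n 8 ang 0.060..0.076 mid 0.067
  cups n 5368 q 0.57 theta mod .785: 0.0396
t 23.72 z 0.1255 F [ 0.1 -1.8 -1.1] hole n 9 ang 0.060..0.075 mid 0.066
meanF [-0.03 -1.95 -1.92]
```

The pin dropped into the hole with the disc at rest (theta 0.04). Now lowering to the collar.

```bash
python3 -m creep '[[0,0.002,0,0,0,0,0],[0,0.004,0,0,0,0,0],[0,0.006,0,0,0,0,0],[0,0.008,0,0,0,0,0],[0,0.01,0,0,0,0,0],[0,0.012,0,0,0,0,0],[0,0.013,0,0,0,0,0],[0,0.013,0,0,0,0,0]]'; python3 -m creep '[[0,0.0005,0,0,0,0,0],[0,0.001,0,0,0,0,0],[0,0.001,0,0,0,0,0]]'; python3 look.py 2
```

```text
time_s: 24.43
eef_pos: [0.5002, 0.1766, 0.1129]
tool_rot: [[-0.0, 0.983, -0.183], [-0.0, -0.183, -0.983], [-1.0, -0.0, 0.0]]
ft_force: [-0.2, -1.9, -1.9]
finger_gap: 0.186
time_s: 24.68
eef_pos: [0.5004, 0.1766, 0.1122]
tool_rot: [[0.0, 0.983, -0.183], [0.0, -0.183, -0.983], [-1.0, 0.0, -0.0]]
ft_force: [-0.4, -2.0, -0.5]
finger_gap: 0.186
  cups n 6118 q 0.57 theta mod .785: 0.0313
t 24.68 z 0.1122 F [-0.4 -2.  -0.5] hole n 2 ang 0.065..0.072 mid 0.069
  cups n 6100 q 0.57 theta mod .785: 0.0315
t 24.73 z 0.1122 F [ 0.1 -1.1 -0.8] hole n 2 ang 0.065..0.072 mid 0.069
meanF [-0.15 -1.53 -0.63]
```

```bash
python3 -m creep '[[0,0.0005,0,0,0,0,0],[0,0.0008,0,0,0,0,0],[0,0.0008,0,0,0,0,0]]'; python3 -m creep '[[0,0.0004,0,0,0,0,0],[0,0.0004,0,0,0,0,0],[0,0.0004,0,0,0,0,0]]'; python3 -m creep '[[0,0.0003,0,0,0,0,0],[0,0.0003,0,0,0,0,0],[0,0.0003,0,0,0,0,0]]'; python3 look.py 2
```

```text
time_s: 25.03
eef_pos: [0.5004, 0.1767, 0.1114]
tool_rot: [[0.0, 0.983, -0.183], [0.0, -0.183, -0.983], [-1.0, 0.0, -0.0]]
ft_force: [0.5, -2.6, -0.6]
finger_gap: 0.186
time_s: 25.28
eef_pos: [0.5004, 0.1766, 0.111]
tool_rot: [[0.0, 0.983, -0.183], [-0.0, -0.183, -0.983], [-1.0, 0.0, -0.0]]
ft_force: [0.6, -2.2, -1.0]
finger_gap: 0.19
time_s: 25.53
eef_pos: [0.5004, 0.1767, 0.1107]
tool_rot: [[0.0, 0.983, -0.183], [0.0, -0.183, -0.983], [-1.0, 0.0, -0.0]]
ft_force: [-1.0, -1.9, 0.8]
finger_gap: 0.184
  cups n 6195 q 0.57 theta mod .785: 0.0315
t 25.53 z 0.1107 F [-1.  -1.9  0.8] no hole
  cups n 6179 q 0.57 theta mod .785: 0.0317
t 25.58 z 0.1107 F [ 0.4 -2.2 -0.2] no hole
meanF [-0.33 -2.07  0.31]
```

```bash
python3 -m creep '[[0,0.0002,0,0,0,0,0],[0,0.0002,0,0,0,0,0],[0,0.0002,0,0,0,0,0]]'; python3 look.py 2;  python3 -m creep '[[0,0.0002,0,0,0,0,0],[0,0.0002,0,0,0,0,0],[0,0.0002,0,0,0,0,0]]'; python3 look.py 2
```

```text
time_s: 25.88
eef_pos: [0.5003, 0.1766, 0.1106]
tool_rot: [[0.0, 0.983, -0.183], [-0.0, -0.183, -0.983], [-1.0, 0.0, 0.0]]
ft_force: [0.4, -1.9, 0.3]
finger_gap: 0.186
  cups n 6190 q 0.57 theta mod .785: 0.0321
t 25.88 z 0.1106 F [ 0.4 -1.9  0.3] no hole
  cups n 6183 q 0.57 theta mod .785: 0.0316
t 25.93 z 0.1106 F [-0.6 -2.7  0.8] no hole
meanF [-0.1  -2.27  0.57]
time_s: 26.23
eef_pos: [0.5004, 0.1766, 0.1105]
tool_rot: [[0.0, 0.983, -0.183], [0.0, -0.183, -0.983], [-1.0, 0.0, -0.0]]
ft_force: [-1.8, -2.4, 4.8]
finger_gap: 0.186
  cups n 6202 q 0.57 theta mod .785: 0.0317
t 26.23 z 0.1105 F [-1.8 -2.4  4.8] no hole
  cups n 6209 q 0.57 theta mod .785: 0.0319
t 26.28 z 0.1105 F [-2.2 -1.3  6.4] no hole
meanF [-1.99 -1.83  5.55]
```

Seated: contact at z 0.1105 as predicted (20 mm below disc contact), about 6 N. Easing off, releasing and backing away.

```bash
python3 -m creep '[[0,-0.0003,0,0,0,0,0],[0,-0.0003,0,0,0,0,0],[30,-0.0003,0,0,0,0,0],[50,-0.0003,0,0,0,0,0],[50,-0.0003,0,0,0,0,0],[50,-0.0003,0,0,0,0,0],[50,-0.0003,0,0,0,0,0],[50,-0.0003,0,0,0,0,0],[50,-0.0003,0,0,0,0,0]]'; python3 look.py 2
```

```text
time_s: 27.08
eef_pos: [0.5003, 0.1767, 0.1106]
tool_rot: [[0.0, 0.983, -0.183], [0.0, -0.183, -0.983], [-1.0, 0.0, -0.0]]
ft_force: [0.3, -0.2, 0.3]
finger_gap: 0.498
  cups n 6208 q 0.57 theta mod .785: 0.0735
t 27.08 z 0.1106 F [ 0.3 -0.2  0.3] no hole
  cups n 6205 q 0.57 theta mod .785: 0.0736
t 27.13 z 0.1106 F [-0.2  0.2  0.1] no hole
meanF [0.07 0.01 0.17]
```

```bash
python3 -m creep '[[50,-0.01,0,0,0,0,0],[50,-0.03,0,0,0,0,0],[50,-0.06,0,0,0,0,0],[50,-0.09,0,0,0,0,0],[50,-0.12,0,0,0,0,0],[50,-0.12,-0.03,0,0,0,0],[50,-0.12,-0.07,0,0,0,0],[50,-0.12,-0.1,0,0,0,0],[50,-0.12,-0.1,0,0,0,0],[50,-0.12,-0.1,0,0,0,0]]'; python3 look.py 2; python3 - <<'E'
from h import *
from rig import eyes
L=[]
for n,(u0,u1,v0,v1),f in(("scene",(285,365,200,300),5),("wrist",(240,400,130,330),3)):
    c=eyes.read_camera(n);np.savez(n+"4.npz",**c)
    L.append(cv2.resize(c["frame"][v0:v1,u0:u1],(400,500) if n=="scene" else (400,500),interpolation=cv2.INTER_CUBIC))
cv2.imwrite("pics/fin.png",np.hstack(L))
for n in("scene","wrist"):
    c=dict(np.load(n+"4.npz"))
    if n=="wrist":P=wcloud(c)
    else:
        V,U=np.mgrid[0:480,0:640];T=c["world_from_camera"];d=np.stack([(U-c["cx"])/c["fx"],-(V-c["cy"])/c["fy"],-np.ones(U.shape)],-1);P=T[:3,3]+(d@T[:3,:3].T)*c["range_z"][...,None]
    for lo,hi in((.106,.112),(.112,.122),(.122,.134),(.134,.141),(.141,.15)):
        m=(P[...,2]>lo)&(P[...,2]<hi)&(np.hypot(P[...,0]-.5,P[...,1]-.176)<.025);q=P[m]-SLOT
        if len(q): print(n,lo,len(q),"cx %.4f..%.4f cy %.4f..%.4f z %.4f"%((q@CX).min(),(q@CX).max(),(q@CY).min(),(q@CY).max(),P[m][:,2].mean()))
E
```

```text
time_s: 28.02
eef_pos: [0.4014, 0.1953, 0.2317]
tool_rot: [[0.001, 0.983, -0.182], [0.001, -0.182, -0.983], [-1.0, 0.001, -0.001]]
ft_force: [0.6, 0.2, 0.4]
finger_gap: 0.503
  cups n 1881 q 0.56 theta mod .785: 0.0705
t 28.02 z 0.2317 F [0.6 0.2 0.4] no hole
  cups n 1918 q 0.56 theta mod .785: 0.0697
t 28.07 z 0.2316 F [ 1.4 -0.4 -0.4] no hole
meanF [ 1.02 -0.1  -0.02]
scene 0.106 27 cx -0.0105..0.0058 cy -0.0057..0.0131 z 0.1088
scene 0.112 29 cx -0.0083..0.0089 cy -0.0017..0.0132 z 0.1175
scene 0.122 39 cx -0.0105..0.0048 cy -0.0020..0.0128 z 0.1283
scene 0.134 29 cx -0.0088..0.0114 cy -0.0042..0.0133 z 0.1381
scene 0.141 35 cx -0.0084..0.0091 cy -0.0024..0.0141 z 0.1430
wrist 0.106 168 cx -0.0245..0.0157 cy -0.0200..0.0216 z 0.1087
wrist 0.112 20 cx -0.0065..0.0002 cy -0.0075..0.0045 z 0.1175
wrist 0.122 34 cx -0.0064..0.0039 cy -0.0057..0.0094 z 0.1281
wrist 0.134 20 cx -0.0065..0.0034 cy -0.0047..0.0057 z 0.1372
wrist 0.141 522 cx -0.0063..0.0110 cy -0.0039..0.0137 z 0.1448
```

View pics/fin.png

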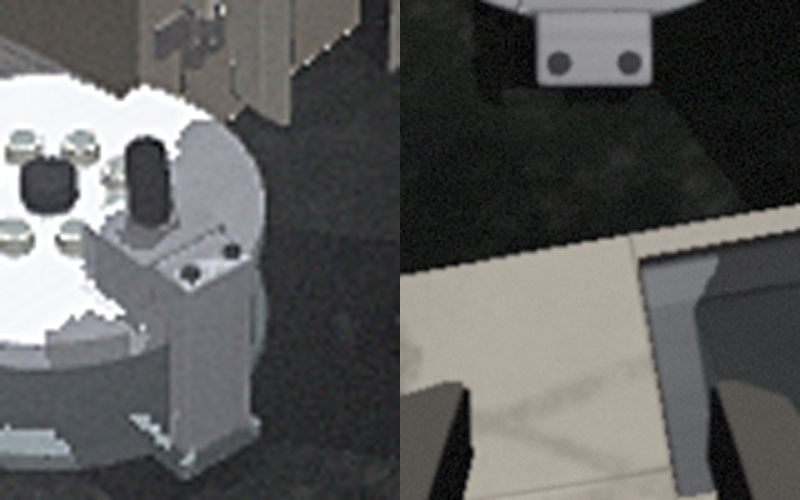

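The scene crop shows the pin seated at (148,180) with its collar on the guide. The cloud puts the grip top about 5 mm off in +cy: on release the clutch leaned the pin about 5° through the slot clearance. I'll regrip lightly, set the pin against the slot's downstream wall, seat it and release again so the collar lies flat.

```bash
python3 - <<'E'
from h import *
for p in((.5004,.1766,.2315),(.5004,.1766,.1125)):print(rel(p))
E
python3 -m creep '[[50,0,0.03,0,0,0,0],[50,0,0.07,0,0,0,0],[50,0,0.1,0,0,0,0],[50,0,0.1,0,0,0,0],[50,0,0.1,0,0,0,0]]' 8; python3 - <<'E'
from h import *
print(rel((.5004,.1766,.1125)))
E
```

```text
(array([-0.0007,  0.0992,  0.    ]), array([-0.0048, -0.0001, -0.0004]))
(array([0.1183, 0.0991, 0.    ]), array([-0.0048, -0.0001, -0.0004]))
time_s: 28.63
eef_pos: [0.5015, 0.1759, 0.2297]
tool_rot: [[-0.001, 0.983, -0.185], [-0.0, -0.185, -0.983], [-1.0, -0.001, 0.001]]
ft_force: [-0.7, -0.3, -0.9]
finger_gap: 0.502
(array([ 0.1172, -0.0011, -0.0006]), array([-0.0062,  0.0005,  0.0012]))
```

```bash
python3 -m creep '[[50,0.03,0,0,0,0,0],[50,0.06,0,0,0,0,0],[50,0.09,0,0,0,0,0],[50,0.105,0,0,0,0,0],[50,0.112,0,0,0,0,0],[50,0.118,0,0,0,0,0],[50,0.118,0,0,0,0,0]]'; python3 -m creep '[[35,0,0,0,0,0,0],[35,0,0,0,0,0,0],[35,0,0,0,0,0,0],[0,0,0,0,0,0,0],[0,0,0,0,0,0,0],[0,0,0,0,0,0,0],[0,0,0,0,0,0,0],[0,0,0,0,0,0,0]]' 8; python3 look.py 2
```

```text
time_s: 29.22
eef_pos: [0.5001, 0.1767, 0.1124]
tool_rot: [[-0.001, 0.983, -0.183], [-0.0, -0.183, -0.983], [-1.0, -0.0, 0.0]]
ft_force: [0.1, -0.4, -0.2]
finger_gap: 0.498
time_s: 29.88
eef_pos: [0.5003, 0.1765, 0.1126]
tool_rot: [[-0.0, 0.983, -0.183], [-0.0, -0.183, -0.983], [-1.0, -0.0, 0.0]]
ft_force: [-0.7, -2.4, -1.0]
finger_gap: 0.2
  cups n 6090 q 0.57 theta mod .785: 0.0597
t 29.88 z 0.1126 F [-0.7 -2.4 -1. ] no hole
  cups n 6092 q 0.57 theta mod .785: 0.0595
t 29.93 z 0.1126 F [-0.6 -1.8  0.3] no hole
meanF [-0.66 -2.07 -0.39]
```

Nearly closed (0.200 against 0.186); squaring with a firmer grip, then shifting toward the downstream wall.

```bash
python3 -m creep '[[0,0,0,0,0,0,0],[0,0,0,0,0,0,0],[0,0,0,0,0,0,0]]' 20; python3 look.py 2; python3 -m creep '[[0,0,0,0.0005,0,0,0],[0,0,0,0.0005,0,0,0]]'; python3 look.py 2; python3 -m creep '[[0,0,0,0.0004,0,0,0],[0,0,0,0.0004,0,0,0]]'; python3 look.py 2
```

```text
time_s: 30.23
eef_pos: [0.5003, 0.1766, 0.1126]
tool_rot: [[-0.0, 0.983, -0.183], [-0.0, -0.183, -0.983], [-1.0, -0.0, 0.0]]
ft_force: [0.2, -1.7, -0.8]
finger_gap: 0.192
  cups n 6101 q 0.57 theta mod .785: 0.0468
t 30.23 z 0.1126 F [ 0.2 -1.7 -0.8] no hole
  cups n 6085 q 0.57 theta mod .785: 0.0471
t 30.28 z 0.1125 F [ 0.8 -2.4 -0.5] no hole
meanF [ 0.51 -2.09 -0.65]
time_s: 30.5
eef_pos: [0.5002, 0.1761, 0.1126]
tool_rot: [[-0.0, 0.983, -0.183], [-0.0, -0.183, -0.983], [-1.0, -0.0, 0.0]]
ft_force: [-0.7, -1.3, -0.6]
finger_gap: 0.189
  cups n 6076 q 0.57 theta mod .785: 0.0545
t 30.50 z 0.1126 F [-0.7 -1.3 -0.6] no hole
  cups n 6089 q 0.57 theta mod .785: 0.0540
t 30.55 z 0.1126 F [-0.3 -1.4 -1.3] no hole
meanF [-0.51 -1.32 -0.91]
time_s: 30.77
eef_pos: [0.5001, 0.1757, 0.1126]
tool_rot: [[-0.0, 0.983, -0.183], [-0.0, -0.183, -0.983], [-1.0, -0.0, 0.0]]
ft_force: [0.1, -2.4, -1.7]
finger_gap: 0.19
  cups n 6064 q 0.57 theta mod .785: 0.0600
t 30.77 z 0.1126 F [ 0.1 -2.4 -1.7] no hole
  cups n 6070 q 0.58 theta mod .785: 0.0603
t 30.82 z 0.1126 F [ 0.4 -2.1 -1.8] no hole
meanF [ 0.26 -2.24 -1.78]
```

```bash
python3 -m creep '[[0,0,0,0,0,0,0],[0,0,0,0,0,0,0],[0,0,0,0,0,0,0]]' 45 | tail -1; python3 look.py 2; python3 -m creep '[[0,0,0,0.0004,0,0,0],[0,0,0,0.0004,0,0,0]]'|tail -2; python3 look.py 2; python3 -m creep '[[0,0,0,0.0003,0,0,0],[0,0,0,0.0003,0,0,0]]'|tail -2; python3 look.py 2
```

```text
finger_gap: 0.19
  cups n 6080 q 0.57 theta mod .785: 0.0566
t 31.12 z 0.1126 F [ 0.8 -2.9 -1.7] no hole
  cups n 6078 q 0.57 theta mod .785: 0.0571
t 31.17 z 0.1126 F [ 0.6 -2.  -1.8] no hole
meanF [ 0.66 -2.44 -1.76]
ft_force: [-0.1, 0.2, -1.7]
finger_gap: 0.186
  cups n 6073 q 0.57 theta mod .785: 0.0611
t 31.38 z 0.1126 F [-0.1  0.2 -1.7] no hole
  cups n 6055 q 0.57 theta mod .785: 0.0609
t 31.43 z 0.1126 F [ 0.  -1.4 -2.6] no hole
meanF [-0.04 -0.58 -2.15]
ft_force: [0.8, 0.6, -1.7]
finger_gap: 0.184
  cups n 6069 q 0.58 theta mod .785: 0.0623
t 31.65 z 0.1127 F [ 0.8  0.6 -1.7] no hole
  cups n 6066 q 0.57 theta mod .785: 0.0622
t 31.70 z 0.1126 F [-0.1  0.8 -2.2] no hole
meanF [ 0.35  0.67 -1.94]
```

```bash
python3 -m creep '[[0,0.0004,0,0,0,0,0],[0,0.0004,0,0,0,0,0]]'|tail -2; python3 look.py 2; python3 -m creep '[[0,0.0003,0,0,0,0,0],[0,0.0003,0,0,0,0,0]]'|tail -2; python3 look.py 2
```

```text
ft_force: [-0.1, 1.5, 0.6]
finger_gap: 0.184
  cups n 6087 q 0.57 theta mod .785: 0.0623
t 31.92 z 0.1124 F [-0.1  1.5  0.6] no hole
  cups n 6078 q 0.57 theta mod .785: 0.0621
t 31.97 z 0.1124 F [-0.1  1.6  0.9] no hole
meanF [-0.12  1.58  0.73]
ft_force: [-0.1, 0.8, 4.7]
finger_gap: 0.185
  cups n 6093 q 0.57 theta mod .785: 0.0619
t 32.18 z 0.1123 F [-0.1  0.8  4.7] no hole
  cups n 6076 q 0.57 theta mod .785: 0.0620
t 32.23 z 0.1123 F [-1.4  0.8  5.7] no hole
meanF [-0.78  0.82  5.17]
```

```bash
python3 -m creep '[[24,0,0,0,0,0,0],[24,0,0,0,0,0,0],[40,0,0,0,0,0,0],[40,0,0,0,0,0,0],[50,0,0,0,0,0,0],[50,0,0,0,0,0,0],[50,0,0,0,0,0,0]]'|tail -2; python3 look.py 2
```

```text
ft_force: [-0.4, -0.6, -0.2]
finger_gap: 0.49
  cups n 6116 q 0.58 theta mod .785: 0.0623
t 32.87 z 0.1119 F [-0.4 -0.6 -0.2] no hole
  cups n 6115 q 0.58 theta mod .785: 0.0621
t 32.92 z 0.1119 F [ 0.3  0.1 -0.2] no hole
meanF [-0.04 -0.23 -0.18]
```

```bash
python3 -m creep '[[50,-0.01,0,0,0,0,0],[50,-0.03,0,0,0,0,0],[50,-0.06,0,0,0,0,0],[50,-0.09,0,0,0,0,0],[50,-0.12,0,0,0,0,0],[50,-0.14,-0.03,0,0,0,0],[50,-0.14,-0.07,0,0,0,0],[50,-0.14,-0.09,0,0,0,0],[50,-0.14,-0.09,0,0,0,0],[50,-0.14,-0.09,0,0,0,0]]'; python3 look.py 2; python3 - <<'E'
from h import *
from rig import eyes
c=eyes.read_camera("wrist");P=wcloud(c)
m=(P[...,2]>.139)&(P[...,2]<.15)&(np.hypot(P[...,0]-.5,P[...,1]-.176)<.025);q=P[m]-SLOT
A=np.c_[q@CX,q@CY,np.ones(len(q))];k=np.linalg.lstsq(A,q[:,2]+.104,rcond=None)[0]
print("top n",len(q),"cx %.4f..%.4f cy %.4f..%.4f z %.4f"%((q@CX).min(),(q@CX).max(),(q@CY).min(),(q@CY).max(),P[m][:,2].mean()),"plane slopes deg",np.degrees(k[:2]))
c0=dict(np.load("wrist4.npz"));P=wcloud(c0);m=(P[...,2]>.139)&(P[...,2]<.15)&(np.hypot(P[...,0]-.5,P[...,1]-.176)<.025);q=P[m]-SLOT
A=np.c_[q@CX,q@CY,np.ones(len(q))];k=np.linalg.lstsq(A,q[:,2]+.104,rcond=None)[0];print("before: slopes",np.degrees(k[:2]),q[:,2].mean()+.104)
s=eyes.read_camera("scene");t=eyes.read_camera("top")
a=cv2.resize(s["frame"][190:290,285:365],(400,500),interpolation=cv2.INTER_CUBIC)
cv2.imwrite("pics/fin2.png",np.hstack([a,cv2.resize(t["frame"][180:310,170:480],(400,168)).__class__(np.vstack([cv2.resize(t["frame"][180:310,170:480],(400,168)),np.zeros((332,400,3),np.uint8)])) if 0 else np.vstack([cv2.resize(t["frame"][180:310,170:480],(400,168)),np.zeros((332,400,3),np.uint8)])]))
E
```

```text
time_s: 33.8
eef_pos: [0.4113, 0.1918, 0.253]
tool_rot: [[0.002, 0.983, -0.182], [0.0, -0.182, -0.983], [-1.0, 0.001, -0.001]]
ft_force: [0.6, 0.0, 0.4]
finger_gap: 0.503
  cups n 2063 q 0.56 theta mod .785: 0.0611
t 33.80 z 0.2530 F [0.6 0.  0.4] no hole
  cups n 2074 q 0.56 theta mod .785: 0.0591
t 33.85 z 0.2528 F [ 0.5 -0.3  0.4] no hole
meanF [ 0.55 -0.14  0.38]
top n 457 cx -0.0063..0.0108 cy -0.0081..0.0095 z 0.1443 plane slopes deg [1.30592736 0.17555668]
before: slopes [ 2.16477789 -3.12235601] 0.1447648862049938
```

View pics/fin2.png

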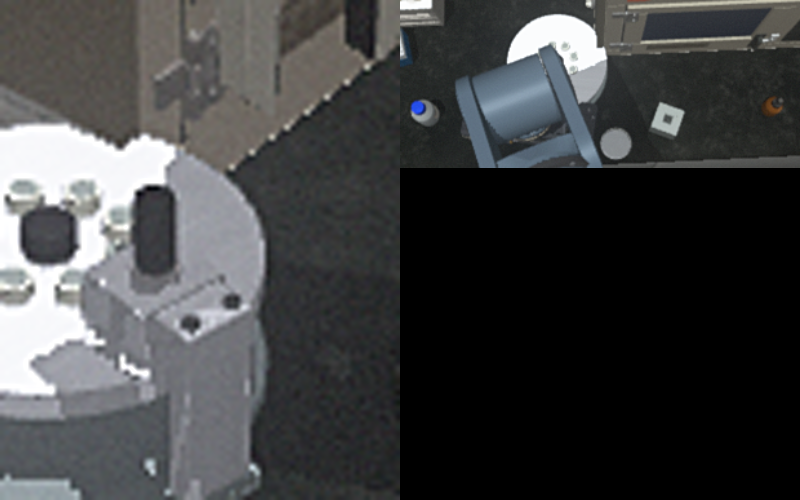

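The pin at (155,230) now stands upright with its collar flat on the guide: the top-face slope along cy is 0.2° (was -3.1°), the top is at z 0.1443 (nominal 0.144), and the disc is at rest. The bottles and dish stand where they were. Handing in.

```bash
python3 -c "
from rig import workorder
print(workorder.job_done())"
```

```text
the job is handed in; nothing more can be done
None
```

The locking pin is home: it goes down through the slot and the disc's hole, its collar is flat on the guide, and the disc is held at rest. I handed the job in at about 34 s of the 72 s allowed.

**What I did:** I took the pin from its stand, entered the slot and leaned the tip on the disc with about 2.5 to 7 N. The first approach came round at near full idle speed, so I lifted clear and let the disc make another turn. On the next turn I braked it and jogged it in short steps until the tip dropped into the hole, then lowered the pin until the collar took about 6 N and released it.

**Second grip:** On that first release, the clutch leaned the pin by about 3–6° within the slot's clearance. I gripped it again where it stood, moved it against the slot's downstream wall, seated it with about 6 N and let go.

**Last checks:**
- **Pin:** its top face was at 0.1443 m (0.144 m expected). The tilt was about 0.2° across the slot. The radial slope read 1.3°, which I put down to camera error and did not confirm.
- **Disc:** it was at rest at about +0.06 rad, with the hole's rear wall against the pin. That is roughly 4 mm past centre.
- **Force:** the highest reading while touching the carousel was about 7 N. I only read it between moves, so a brief peak as the pin dropped in could have been missed.
- **Bystanders:** the bottles and dish looked undisturbed in the last picture, and the robot was touching nothing.

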